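Draw a dropped collar from behind a guard with a hooked rod

ROBOT

A 6-joint arm with a two-finger parallel gripper is mounted at the origin on a cart in front of the work surface, level with it; the furniture and walls round the work are solid. World frame = base frame: x ahead of the robot, y to its left, z up, the work surface at z = 0. Lengths are in mm, angles in rad, forces in N, time in s.
With the tool pointing down it reaches from about 225 to 875 mm from the base axis. Payload 3.4 kg.
Tool frame: the origin (TCP) lies where the fingers leave the gripper's body, on its centre line; the fingertips stand 73 mm ahead of it and the grasp point (between the pads) lies 54 mm ahead of it (manip.tcp_to_tips is the distance from the TCP to the fingertips, in mm); z points along the fingers, x is the direction in which the jaws open and shut, and the axes are right-handed (so a half turn about z gives the same grasp; the last joint's range is limited). The gripper opens to 85 mm and grips with 20 to 120 N. Pads are 22 mm wide; open, the fingers measure 114 mm over their backs; the gripper's body (76 mm by 85 mm) begins 54 mm behind the grasp point. The pads swing forward as they close: fully open they stand 13 mm farther back than shut.
Start: joints at [1.156, 0.276, 1.505, -0, 1.361, -0.121], TCP at [166.529, 550.385, 303.928] pointing down, gripper open.
Joint ranges: [-2.89, 2.89], [-0.75, 2.08], [0.22, 2.7], [-1.18, 4.32], [0.11, 2.71], [-2.7, 2.7]. Speed limits (rad/s): [2.57, 2.57, 3.14, 3.14, 3.14, 3.14].

INTERFACE

Orientations are given as a rotation vector (axis times angle).
In Python, from rig import manip gives the robot as it stands. Calls block until the motion is done:
- manip.move_pose(position, orientation): joint-space move of the TCP to a pose.
- manip.move_l(position, ori=None, max_speed=150): straight line of the TCP; ori=None keeps the orientation; max_speed is the mean speed in mm/s.
- manip.move_j(angles): joint-space move.
- manip.open_gripper() and manip.clamp(strength=None): open the fingers fully, or close them until they stop; strength is the grip in N (None keeps the last).
- manip.wait(seconds).
- manip.solve_ik(position, orientation): joint angles nearest the present ones, or None.
- manip.read_state(): the state.
- manip.camera(name): name is "side" or "top"; returns the picture (400x640x3 uint8, red, green, blue); there is no depth.
- manip.get_calibration(name): a dict with "vfov" (degrees; the focal length in pixels is half the picture's height over the tangent of half this angle, whatever the lens; pixels are square), "cx", "cy" (the principal point, pixels), "k1" (the pictures are not rectified: a ray, as slopes to the right and down, at radius r is drawn at 1 + k1 r^2 times it, then the intrinsics apply), "view" (4x4, takes a point from world to camera coordinates). Camera axes: x right, y down, z forward; pixel columns grow to the right and rows downward; lengths in mm; the calibration is good to about 2 mm. A picture is of the moment at which its call begins. get_calibration takes no time and is no camera call.
A pose or a line that the arm cannot do raises manip.MotionError and nothing moves.
- manip.hand_in(): hands the job in, once; it reports no verdict.
The state is a dict: "t": time; "joints": joint angles; "qvel": joint speeds; "joint_torque": joint torques, N m; "tcp_pos": TCP position; "eef_rot": TCP orientation; "wrist_force": force on the tool from outside, world axes, zero at the start; "ft_torque": the same for the moment, N m; "opening": opening from 0.0 (shut) to 1.0 (fully open).
Only numpy, scipy, OpenCV 4.12 (cv2) and the standard library are available. Lean on these libraries where they do the work, as an engineer would, in place of code of your own. Each camera call takes 0.05 s, during which the arm holds its last target.

TASK

A steel collar has slid back behind the fixed clear guard of the loading track, where no hand can go. Take the hooked rod by its handle, reach in through the mouth of the guard, drop the hook behind the collar and, touching the collar only with the hook and not knocking the rod on track or guard, draw it out along the track until it is pulled firmly against the rubber buffer at the open end: hold a steady pull of about 10 newtons for a good half second, never as much as 22. Then lift the hook away without dragging the collar, and stand the rod back on the bench on its handle and hook, clear of the track, leaving the collar in the open and the other things undisturbed.

Things in the scene. Friction and masses are not known exactly. Their poses are not given: they have to be found in the camera images.
- hooked_rod: Loose tool, 140 g: wooden handle block 60 long x 20 wide x 48 mm tall; a straight 8 mm thick steel rod leaves its front at 40 mm height and ends in a hook bent straight down. Stands level on the handle's underside and the hook tip. Origin: centre of the handle's underside; +x along the rod to the hook (hook centre line at x = 320 mm, all at y = 0), +z up
- rod_grip (a point): middle of the handle, 28 mm above its underside: where to grip, across the 20 mm width (the tool's y axis). The tool balances about 40 mm ahead of it; a firm grip holds it level
- hook_tip (a point): lowest point of the hook, on its centre line, 320 mm ahead of the handle's middle and level with its underside. The hook's upright shank is 8 mm thick and 40 mm long up to the rod's centre line
- collar: Plain steel collar (thick ring) lying flat on the track floor: 44 mm outside, 22 mm hole, 16 mm high, about 140 g. Origin: centre of its underside
- guard_track: Fixed loading track. Origin: on the bench under the middle of the guard's mouth; +x leads in behind the guard, +z up. Floor plate 6 mm thick, x = -132 to +157 mm; side rails on it, tops 20 mm above the bench, 56 mm apart inside. The stretch x < 0 is open above
- guard_mouth (a point): centre of the guard's open mouth, 55 mm above the bench, over the track's origin. The guard (clear roof and sides, grey back plate) covers track x = 0 to 153 mm; inside it is 70 mm wide, its roof's underside is 104 mm above the bench (top 110 mm), the back plate's inner face lies at x = 147 mm
- end_stop: Fixed dark steel block on the open end of the track floor, 18 x 50 x 26 mm, its top 32 mm above the bench; origin at the centre of its underside, same axes as the track, centred at track x = -120 mm. A screw with a sprung rubber buffer points from it to the guard
- buffer_axis (a point): point on the buffer's axis above the block's centre, 16 mm above the bench. The 15 mm thick buffer's face lies 33 to 58 mm from here toward the guard: how far the screw is set out differs each time and is not measured, so feel for it. The buffer gives about 0.4 mm a newton; 22 N spoils it
- beaker_1: small glass beaker, 45 mm wide, 55 mm tall, bystander
- petri_dish_2: covered dish, 61 mm wide, 16 mm high, bystander
- dropper_bottle_0: dropper bottle, 33 mm wide, 104 mm tall, bystander

How it is judged:
By the outcome, as a careful person would: the job done as asked, in the order asked, and still so for the second after the job is handed in, with the robot touching nothing.
It also fails if it takes over 64 s, if anything falls off the work surface, if the arm or the gripper's body presses on something with over 40 N, if the wrist force passes 120 N, or if a joint passes its speed limit or range.

## Working session

There is one attempt and no reset: what is moved stays moved. The work goes in short steps, each a Python script; the robot and the scene stay as the last script left them, time stands still between calls to the robot, and variables do not carry over. Pictures are saved under pics/ and viewed, and the job is handed in when it is done.

```bash
ls; mkdir -p pics; python3 - <<'E'
from rig import manip
import cv2
for n in ("side","top"):
    im=manip.camera(n); cv2.imwrite(f"pics/{n}0.png",im[:,:,::-1])
    c=manip.get_calibration(n); print(n,c)
s=manip.read_state(); print(s)
E
```

```text
pics
side {'vfov': 54.89319207934705, 'cx': 320.87724398528576, 'cy': 196.78996910212942, 'k1': 0.011425355943791656, 'view': array([[ 9.99747381e-01, -1.12132602e-02,  1.94791271e-02,
        -5.50603363e+02],
       [ 1.18103533e-02, -4.75282655e-01, -8.79753894e-01,
         5.94872433e+01],
       [ 1.91230005e-02,  8.79761707e-01, -4.75030157e-01,
         9.24849077e+02],
       [ 0.00000000e+00,  0.00000000e+00,  0.00000000e+00,
         1.00000000e+00]])}
top {'vfov': 50.80483840907603, 'cx': 316.21416044210235, 'cy': 198.31555431652265, 'k1': -0.07409094910853523, 'view': array([[ 1.61088196e-02, -9.99524232e-01, -2.63023700e-02,
         5.73586291e+01],
       [-9.97623214e-01, -1.43044519e-02, -6.74040439e-02,
         5.57876527e+02],
       [ 6.69957342e-02,  2.73256545e-02, -9.97379005e-01,
         1.25639090e+03],
       [ 0.00000000e+00,  0.00000000e+00,  0.00000000e+00,
         1.00000000e+00]])}
{'t': 0.1, 'joints': array([ 1.15595368e+00,  2.76524690e-01,  1.50601975e+00,  3.10168022e-05,
        1.36072431e+00, -1.20968785e-01]), 'qvel': array([ 0.00120621, -0.00367219, -0.00465122, -0.00100987,  0.00094442,
       -0.00081311]), 'joint_torque': array([ 1.95948181e-03, -4.17700231e+01, -2.46404529e+01, -2.99289795e-04,
        5.88633251e-03,  1.83324835e-05]), 'tcp_pos': array([166.38718201, 550.01928147, 303.12488569]), 'eef_rot': array([ 2.52210284e+00,  1.87177797e+00, -2.31105410e-03]), 'wrist_force': array([ 0.28443687, -0.5137446 , -0.16186286]), 'ft_torque': array([-0.04055925,  0.02452733,  0.0118155 ]), 'opening': 1.000643151895848}
```

View pics/side0.png

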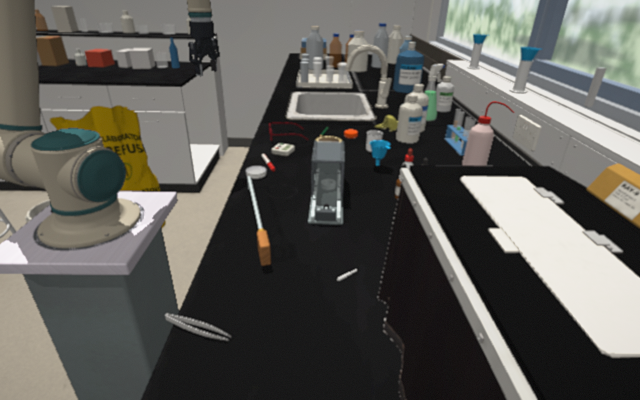

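View pics/top0.png

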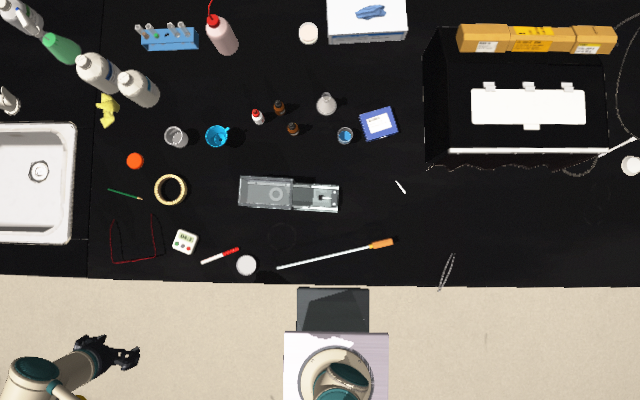

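```bash
cat > h.py <<'E'
import numpy as np, cv2
from rig import manip
from scipy.spatial.transform import Rotation as R
def cal(n):
    c=manip.get_calibration(n); f=200/np.tan(np.radians(c['vfov']/2)); return c,f
def ray(n,u,v):
    c,f=cal(n); a=np.array([(u-c['cx'])/f,(v-c['cy'])/f]); s=a.copy()
    for _ in range(20): s=a/(1+c['k1']*(s@s))
    V=c['view']; Rm=V[:3,:3]; o=-Rm.T@V[:3,3]; return o,Rm.T@np.array([s[0],s[1],1])
def onz(n,u,v,z):
    o,d=ray(n,u,v); return o+d*(z-o[2])/d[2]
def proj(n,p):
    c,f=cal(n); q=c['view'][:3,:3]@np.asarray(p,float)+c['view'][:3,3]; s=q[:2]/q[2]
    s=s*(1+c['k1']*(s@s)); return s*f+[c['cx'],c['cy']]
def tri(u1,u2):
    A=np.zeros((3,3));b=np.zeros(3);L=[]
    for n,u in (("side",u1),("top",u2)):
        o,d=ray(n,*u); d/=np.linalg.norm(d); P=np.eye(3)-np.outer(d,d); A+=P;b+=P@o;L.append((o,P))
    x=np.linalg.solve(A,b); return x,[np.linalg.norm(P@(x-o)) for o,P in L]
E
python3 - <<'E'
import cv2
t=cv2.imread('pics/top0.png');s=cv2.imread('pics/side0.png')
cv2.imwrite('pics/t1.png',cv2.resize(t[165:285,230:410],None,fx=4.4,fy=4.4,interpolation=cv2.INTER_CUBIC))
cv2.imwrite('pics/s1.png',cv2.resize(s[120:280,230:420],None,fx=3.7,fy=3.7,interpolation=cv2.INTER_CUBIC))
E
```

```text
(no output)
```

View pics/t1.png

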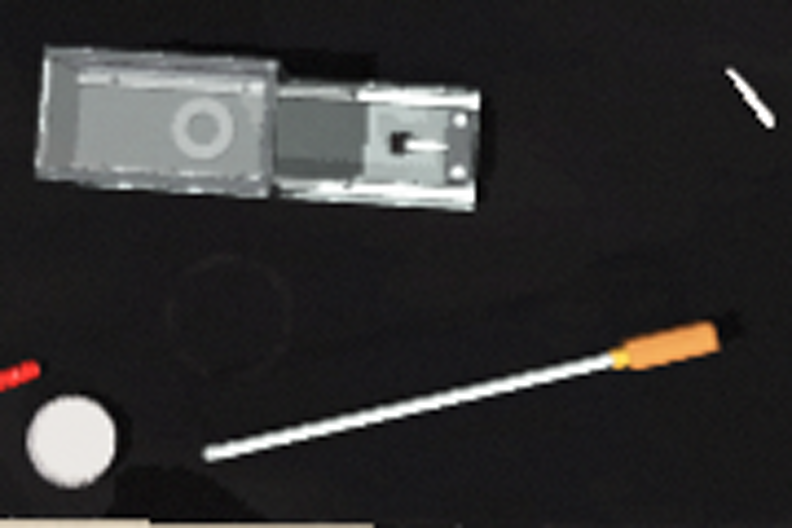

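View pics/s1.png

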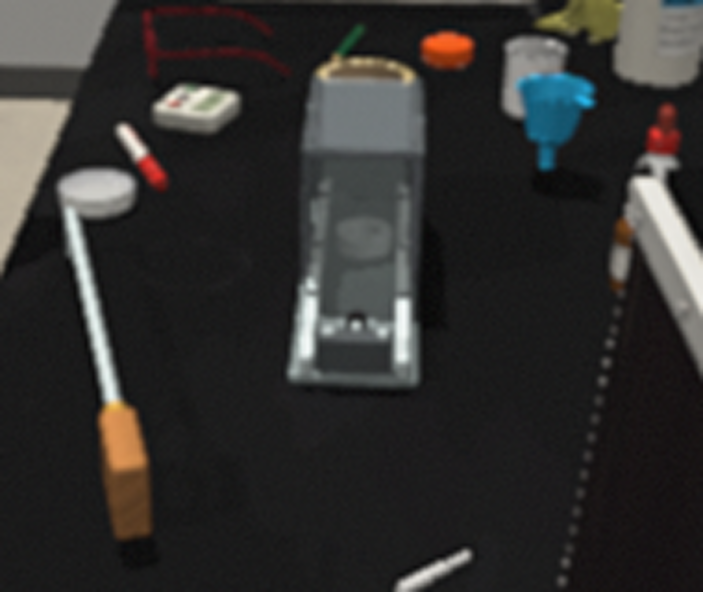

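```bash
python3 - <<'E'
from h import *
t=cv2.imread('pics/top0.png')
hsv=cv2.cvtColor(t,cv2.COLOR_BGR2HSV)
for n in("top","side"):
    V=cal(n)[0]['view'];print(n,-V[:3,:3].T@V[:3,3])
m=cv2.inRange(hsv,(5,110,120),(25,255,255)); m[:230]=0;m[260:]=0;m[:,:360]=0;m[:,410:]=0
c=max(cv2.findContours(m,0,2)[0],key=cv2.contourArea); r=cv2.minAreaRect(c);print('orange',r)
for p in cv2.boxPoints(r): print(p,onz("top",*p,48)[:2])
g=t.min(2); m=np.zeros_like(g); m[235:275,272:370]=(g[235:275,272:370]>110)*255
ys,xs=np.nonzero(m); vx,vy,x0,y0=cv2.fitLine(np.c_[xs,ys].astype(np.float32),cv2.DIST_HUBER,0,.01,.01).ravel()
print('rod',xs.min(),xs.max(),vx,vy)
for x in (xs.min()-.5,xs.max()): 
    u=(x,y0+(x-x0)*vy/vx); print(u,onz("top",*u,42))
print('petri',)
def T(cx,cy,z): 
    return onz("top",230+(cx+.5)/4.4-.5,165+(cy+.5)/4.4-.5,z)
print('plate end',T(480,90,20),T(473,210,20))
print('guard back',T(45,48,110),T(38,180,110)); print('guard mouth',T(277,62,110),T(269,195,110))
print('collar',T(203,128,22),'petri',T(72,441,16))
print('block dots',T(460,121,34),T(457,173,34))
print('buffer',T(388,142,20),T(408,144,20))
def S(cx,cy,z): return onz("side",230+(cx+.5)/3.7-.5,120+(cy+.5)/3.7-.5,z)
print('S plate end',S(290,378,6),S(418,380,6))
print('S mouth top', S(303,152,110),S(424,152,110))
print('S collar',S(363,237,22),'S hook top',S(69,207,44),'S petri',S(97,180,16))
E
```

```text
top [ 471.45376416   30.97975415 1292.20970344]
side [ 532.07581551 -791.54760603  502.39060909]
orange ((380.3824157714844, 243.52944946289062), (7.033533096313477, 24.25356101989746), 75.96376037597656)
[367.76477 243.05887] [425.4972819  -88.50747494]
[391.2942  237.17651] [ 443.74604503 -157.47133624]
[393.00006 244.00003] [ 423.83265107 -162.61797499]
[369.47064 249.88239] [405.60970509 -93.70917442]
rod 276 369 0.9734025 -0.22910167
(np.float64(275.5), np.float64(268.1199995671718)) [346.71926141 182.39330317  42.        ]
(np.int64(369), np.float64(246.11368008421843)) [416.34699454 -92.81409152  42.        ]
petri
plate end [598.13744231  -1.71825865  20.        ] [515.38483287   2.04508653  20.        ]
guard back [612.75692214 281.83367325 110.        ] [527.2411758  283.91129564 110.        ]
guard mouth [605.49782039 131.16807529 110.        ] [519.88730938 134.58688549 110.        ]
collar [569.04324637 188.88561586  22.        ] petri [352.04326592 275.6388304   16.        ]
block dots [575.35840101  11.98521259  34.        ] [539.88219861  13.55318151  34.        ]
buffer [561.31756148  61.11389809  20.        ] [560.13409347  47.32593713  20.        ]
S plate end [ 5.19493377e+02 -3.26259237e-01  6.00000000e+00] [603.24855948  -1.11927899   6.        ]
S mouth top [525.83077774 131.34685296 110.        ] [610.90301186 134.28368737 110.        ]
S collar [571.55111154 175.95847301  22.        ] S hook top [351.05403995 175.84485701  44.        ] S petri [354.91366171 287.63152813  16.        ]
```

```bash
python3 - <<'E'
from h import *
for p in [(424,150),(430,168),(560,172),(450,150)]:
    print('top',p,[np.round(onz("top",*p,z)[:2]) for z in (0,200,300)])
for p in [(400,170),(380,300),(385,330),(400,398)]:
    print('side',p,[np.round(onz("side",*p,z)[:2]) for z in (0,200)])
print(tri((401,170),(425,163)))
t=cv2.imread('pics/top0.png');s=cv2.imread('pics/side0.png')
g=lambda a:np.clip(a.astype(float)*3,0,255).astype(np.uint8)
cv2.imwrite('pics/t2.png',g(cv2.resize(t[80:240,380:640],None,fx=3,fy=3)))
cv2.imwrite('pics/s2.png',g(cv2.resize(s[140:400,330:600],None,fx=2.2,fy=2.2)))
E
```

```text
top (424, 150) [array([ 713., -265.]), array([ 676., -219.]), array([ 657., -196.])]
top (430, 168) [array([ 657., -283.]), array([ 628., -235.]), array([ 614., -210.])]
top (560, 172) [array([ 652., -694.]), array([ 624., -582.]), array([ 610., -526.])]
top (450, 150) [array([ 714., -346.]), array([ 677., -288.]), array([ 658., -259.])]
side (400, 170) [array([806., 325.]), array([ 697., -120.])]
side (380, 300) [array([ 657., -258.]), array([ 607., -471.])]
side (385, 330) [array([ 655., -329.]), array([ 606., -513.])]
side (400, 398) [array([ 656., -451.]), array([ 607., -587.])]
(array([ 654.86809529, -216.26066201,  241.12630887]), [np.float64(19.963386064863133), np.float64(19.963386064863013)])
```

View pics/t2.png

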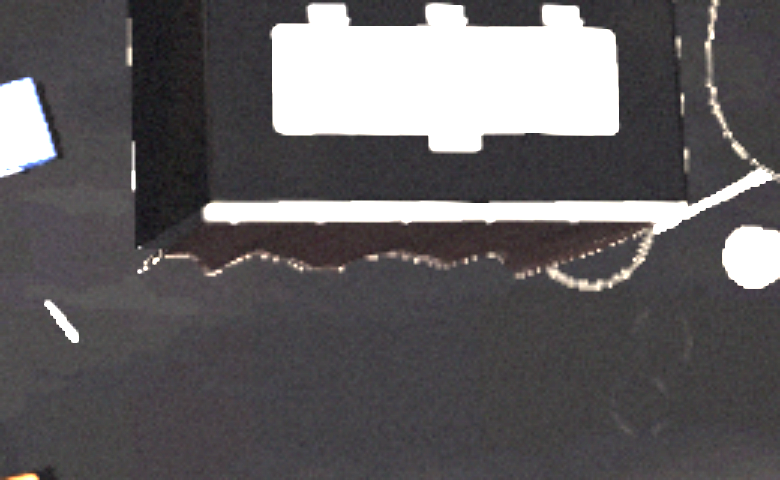

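View pics/s2.png

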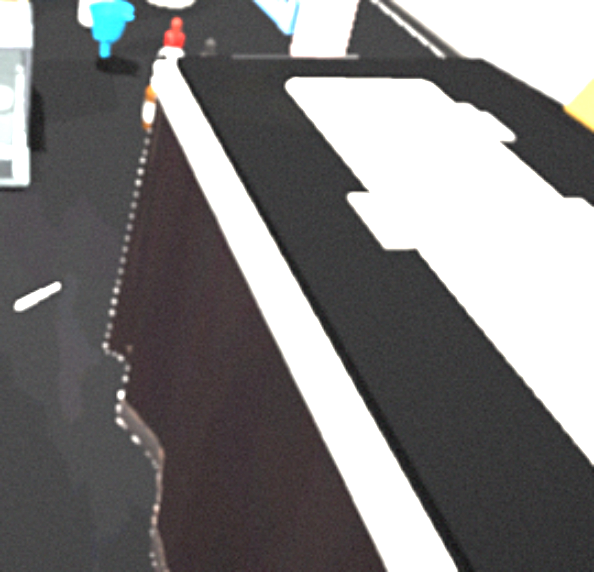

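```bash
cat >> h.py <<'E'
def ori(d):
    # tool z down, tool x (jaw) perpendicular to horizontal rod dir d
    d=np.array([d[0],d[1],0.])/np.hypot(d[0],d[1]); z=np.array([0,0,-1.]); best=None
    q0=manip.read_state()['joints']
    for s in (1,-1):
        x=s*np.cross(d,[0,0,1.]); y=np.cross(z,x)
        yield R.from_matrix(np.c_[x,y,z]).as_rotvec()
def st(k=''):
    s=manip.read_state(); print(k,'t%.2f'%s['t'],np.round(s['tcp_pos'],1),'F',np.round(s['wrist_force'],2),'M',np.round(s['ft_torque'],2),'op %.3f'%s['opening']); return s
def pic(n,name,box=None,k=1):
    im=manip.camera(n)[:,:,::-1]; cv2.imwrite(f'pics/{name}_raw.png',im)
    if box: x0,y0,x1,y1=box; im=cv2.resize(im[y0:y1,x0:x1],None,fx=k,fy=k,interpolation=cv2.INTER_CUBIC)
    cv2.imwrite(f'pics/{name}.png',im)
E
python3 - <<'E'
from h import *
print('chalk',onz("top",400,187,0))
d0=np.array([-.2452,.9694]); dt=np.array([.047,.9989]);
for o in ori(d0): print(o,manip.solve_ik([426.1,-131.7,82],o),manip.solve_ik([426.1,-131.7,200],o))
for o in ori(dt):
    for y in (-212,-88): print(o,manip.solve_ik([553,y,90],o))
print(manip.read_state()['joints'])
E
```

```text
chalk [ 596.81928571 -190.76091419    0.        ]
[3.11752078 0.38816055 0.        ] [-4.56012470e-01  3.38381607e-01  2.08527870e+00 -4.44089210e-16
  7.17932349e-01 -7.03756237e-01] [-4.56012470e-01  1.72336988e-01  1.92929625e+00 -4.44089210e-16
  1.03995941e+00 -7.03756237e-01]
[ 0.38816055 -3.11752078 -0.        ] [-4.56012470e-01  3.38381607e-01  2.08527870e+00 -4.44089210e-16
  7.17932349e-01  2.43783642e+00] [-4.56012470e-01  1.72336988e-01  1.92929625e+00 -4.44089210e-16
  1.03995941e+00  2.43783642e+00]
[ 3.14072459 -0.07384746  0.        ] [-0.48353407  0.49116835  1.75414502  0.          0.89627928 -0.43651699]
[ 3.14072459 -0.07384746  0.        ] [-0.28206619  0.45410952  1.82843482  0.          0.85904832 -0.23504911]
[0.07384746 3.14072459 0.        ] None
[0.07384746 3.14072459 0.        ] None
[ 1.15595368e+00  2.76524690e-01  1.50601975e+00  3.10168022e-05
  1.36072431e+00 -1.20968785e-01]
```

```bash
python3 - <<'E'
from h import *
d0=np.array([-.2452,.9694]); o=next(ori(d0))
manip.move_pose([426.1,-131.7,200],o); manip.wait(.2); st('above')
pic("top","t3",(230,165,410,285),4.4)
pic("side","s3",(200,100,420,280),3.5)
E
```

```text
above t2.91 [ 426.3 -131.3  200. ] F [-0.11 -0.15  0.27] M [ 0.    0.03 -0.  ] op 0.999
```

View pics/s3.png

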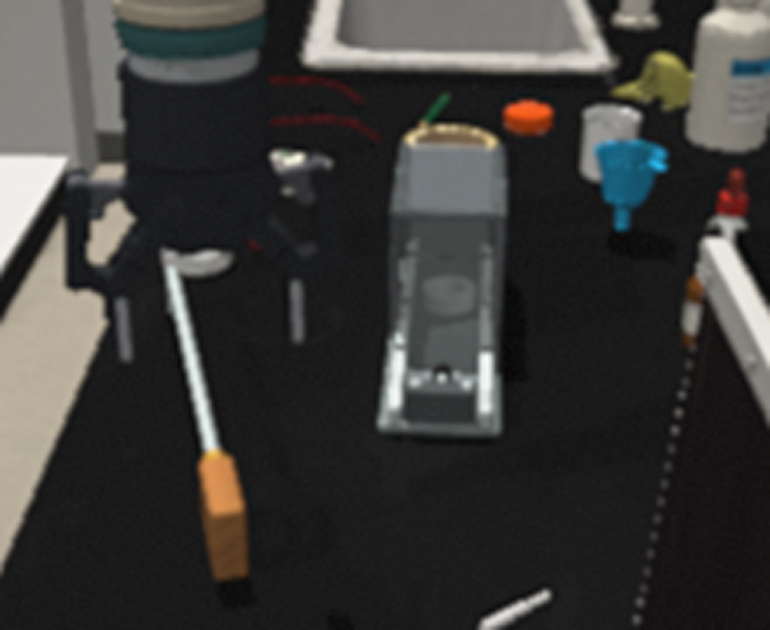

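View pics/t3.png

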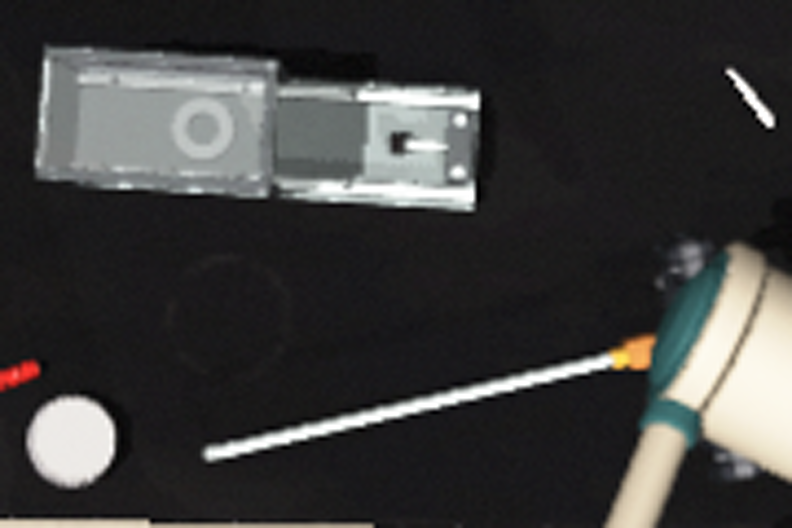

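```bash
python3 - <<'E'
from h import *
S=lambda x,y,z:onz("side",200+(x+.5)/3.5-.5,100+(y+.5)/3.5-.5,z)
print('tips',S(123,358,140),S(297,342,140)); print('handle top back L/R',S(207,517,48),S(245,514,48),'front',S(199,455,48),S(234,453,48)); print('hooktop',S(168,254,44))
E
```

```text
tips [ 381.46645837 -145.20670445  140.        ] [ 475.0117209  -124.52465679  140.        ]
handle top back L/R [ 424.56882027 -164.51753669   48.        ] [ 445.74101707 -161.30637425   48.        ] front [ 411.40379775 -100.81828889   48.        ] [432.3659758 -98.2215313  48.       ]
hooktop [345.86292611 197.8930066   44.        ]
```

```bash
python3 - <<'E'
from h import *
manip.move_l([426.8,-131.7,82],max_speed=110); st('down')
manip.clamp(90); manip.wait(.2); st('clamp')
manip.move_l([426.8,-131.7,170],max_speed=110); manip.wait(.3); st('lift')
pic("side","s4",(200,100,420,280),3.5)
E
```

```text
down t4.23 [ 427.2 -131.9   82.5] F [-0.58  0.18  0.44] M [-0.04  0.01  0.03] op 1.004
clamp t5.05 [ 427.  -131.8   82.3] F [-0.22  0.77  5.5 ] M [0.02 0.08 0.02] op 0.223
lift t6.30 [ 426.6 -131.6  169.5] F [-0.41  0.01 -1.51] M [-0.09 -0.02 -0.04] op 0.223
```

View pics/s4.png

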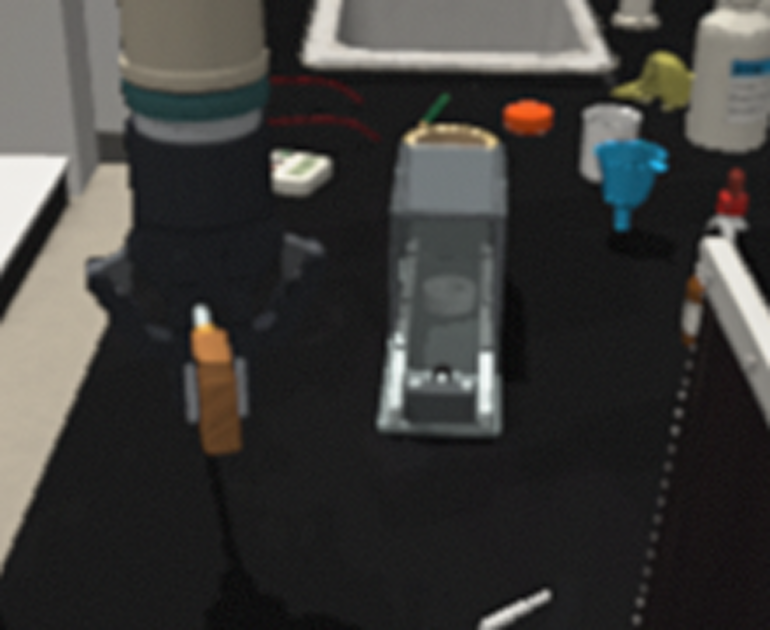

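```bash
cat >> h.py <<'E'
O=np.array([565.5,132.5]); dt=np.array([.047,.9989]); dt/=np.linalg.norm(dt); nt=np.array([dt[1],-dt[0]])
def tcp(hx,tipz,lat=0.): 
    p=O+dt*(hx-320)+nt*lat; return [p[0],p[1],tipz+82]
E
python3 - <<'E'
from h import *
o=next(ori(dt))
manip.move_l([430,-200,215],max_speed=150)
manip.move_l(tcp(-45,125),o,max_speed=140)
manip.move_l(tcp(-45,60),max_speed=90); manip.wait(.3); st('over')
pic("top","t5",(230,165,410,285),4.4)
pic("side","s5",(240,110,400,260),5)
E
```

```text
over t9.24 [ 548.5 -232.2  142.5] F [-0.28 -0.33 -1.38] M [-0.02 -0.01  0.01] op 0.226
```

View pics/s5.png

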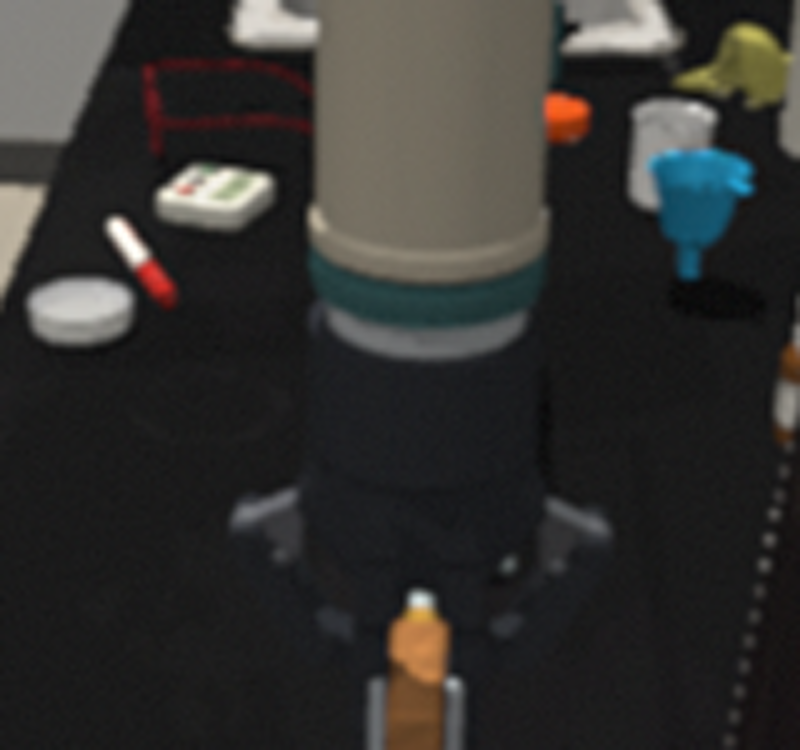

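View pics/t5.png

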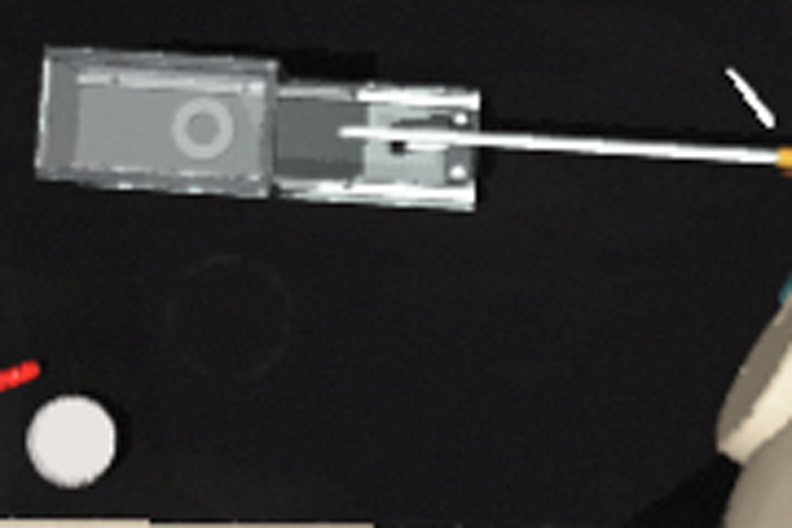

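```bash
python3 - <<'E'
from h import *
t=cv2.imread('pics/t5_raw.png')
def T(cx,cy,z): return onz("top",230+(cx+.5)/4.4-.5,165+(cy+.5)/4.4-.5,z)[:2]
g=t.min(2).astype(float)
rows=[]
for x in list(range(343,408,4)):
    col=g[188:212,x]-60; col[col<0]=0; v=(col*np.arange(188,212)).sum()/col.sum(); rows.append((x,v))
w=np.array([onz("top",*p,100)[:2] for p in rows]); k=np.polyfit(w[:,1],w[:,0],1); print('rod x=',k, 'x at y=87',np.polyval(k,87),'res',np.std(w[:,0]-np.polyval(k,w[:,1])))
print('tip',T(339,131,104),'expected hook end', O+dt*(-41))
# track lines seen by top
M=[(np.array(T(277,62,110))+T(269,195,110))/2,(np.array(T(45,48,110))+T(38,180,110))/2,(T(480,90,20)+T(473,210,20))/2,(T(460,121,32)+T(457,173,32))/2]
M=np.array(M);kk=np.polyfit(M[:,1],M[:,0],1);print(M,kk,np.polyval(kk,[0,87,132,190,230]))
print('collar',T(203,128,22), 'tip crop y')
# collar via circle
c=t[165:225,230:300];
cv2.imwrite('pics/c5.png',cv2.resize(c,None,fx=10,fy=10,interpolation=cv2.INTER_CUBIC))
E
```

```text
rod x= [2.11770558e-02 5.56805933e+02] x at y=87 558.6483368544513 res 3.640096123727079
tip [562.03255792  90.78331367] expected hook end [563.57300984  91.54530907]
[[5.62692565e+02 1.32877480e+02]
 [5.69999049e+02 2.82872484e+02]
 [5.56761138e+02 1.63413942e-01]
 [5.57757267e+02 1.27402503e+01]] [4.59441608e-02 5.56878972e+02] [556.87897172 560.87611371 562.94360095 565.60836227 567.4461287 ]
collar [569.04324637 188.88561586] tip crop y
```

View pics/c5.png

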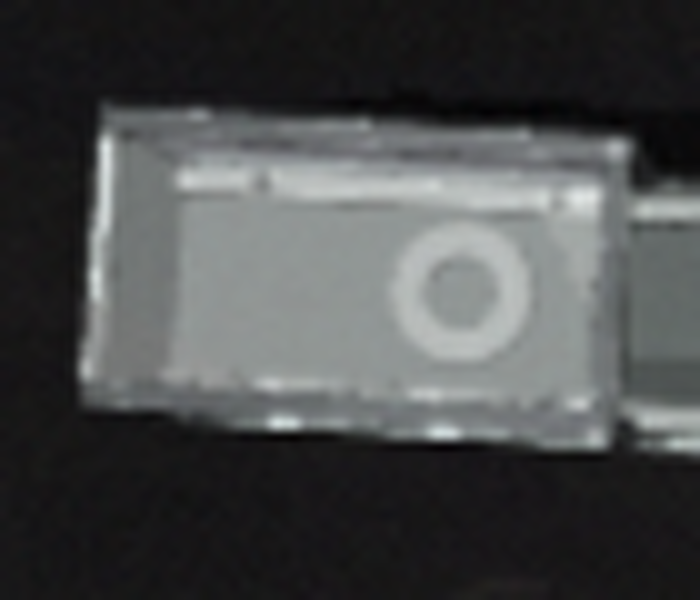

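```bash
python3 - <<'E'
from h import *
L=1.5
manip.move_l(tcp(-45,40,L),max_speed=60); st('low')
manip.move_l(tcp(106,40,L),max_speed=90); manip.wait(.2); st('in')
pic("top","t6",(230,165,410,285),4.4)
E
```

```text
low t9.82 [ 549.6 -232.1  121.3] F [ 0.44 -0.55 -1.2 ] M [-0.04  0.02  0.01] op 0.221
in t11.85 [556.9 -81.6 122. ] F [ 0.27 -0.12 -0.8 ] M [-0.06  0.03  0.05] op 0.226
```

View pics/t6.png

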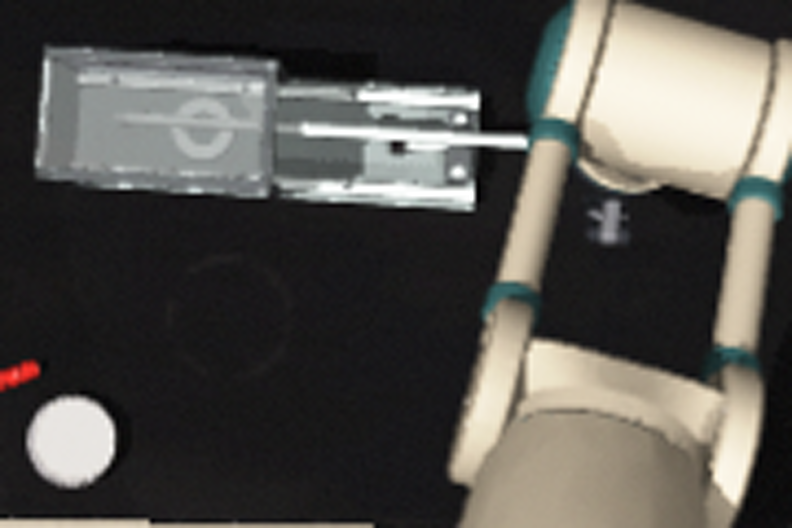

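```bash
python3 - <<'E'
from h import *
def T(cx,cy,z): return onz("top",230+(cx+.5)/4.4-.5,165+(cy+.5)/4.4-.5,z)[:2]
for n,p in (('hook',T(118,119,82)),('rod mid',T(300,128,82)),('collar',T(203,128,22)),('hole',T(203,129,6))): print(n,p,'track',(p-O)@dt,(p-O)@nt)
t=cv2.imread('pics/t6_raw.png'); cv2.imwrite('pics/c6.png',cv2.resize(t[165:225,230:300],None,fx=10,fy=10,interpolation=cv2.INTER_CUBIC))
E
```

```text
hook [569.60137982 237.82710538] track 105.40347232773544 -0.8535012915849975
rod mid [565.32375941 117.53952188] track -14.952228570730874 0.5270930594488851
collar [569.04324637 188.88561586] track 56.48983587903025 0.8892203164315374
hole [569.57188386 190.85869709] track 58.48558249437253 1.3245392610405016
```

View pics/c6.png

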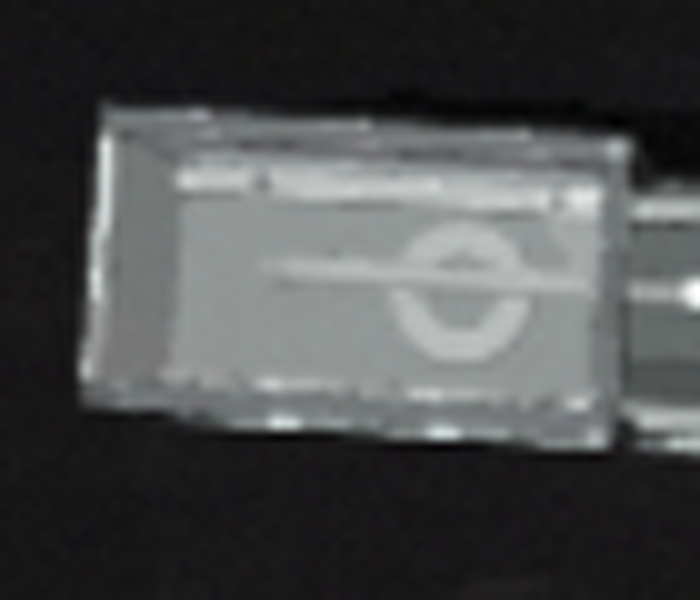

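```bash
python3 - <<'E'
from h import *
L=3.0
manip.move_l(tcp(106,40,L),max_speed=30)
manip.move_l(tcp(106,20,L),max_speed=40); st()
for z in (16,13,10): manip.move_l(tcp(106,z,L),max_speed=30); s=st(z)
manip.wait(.2); s=st('settled')
pic("top","t7",(230,165,300,225),10)
E
```

```text
t12.80 [558.4 -81.4 101.8] F [-0.67  0.75 -1.28] M [-0.03  0.02 -0.04] op 0.222
16 t13.08 [558.3 -81.4  97.9] F [-0.75  0.51 -0.94] M [-0.04 -0.    0.05] op 0.222
13 t13.33 [558.3 -81.4  94.8] F [-0.19 -0.64 -1.63] M [-0.07  0.06 -0.  ] op 0.223
10 t13.58 [558.3 -81.4  91.8] F [-0.12  0.07 -1.99] M [-0.03  0.01  0.02] op 0.222
settled t13.78 [558.5 -81.4  92. ] F [ 0.2  -0.25 -0.59] M [-0.07  0.04 -0.02] op 0.223
```

View pics/t7.png

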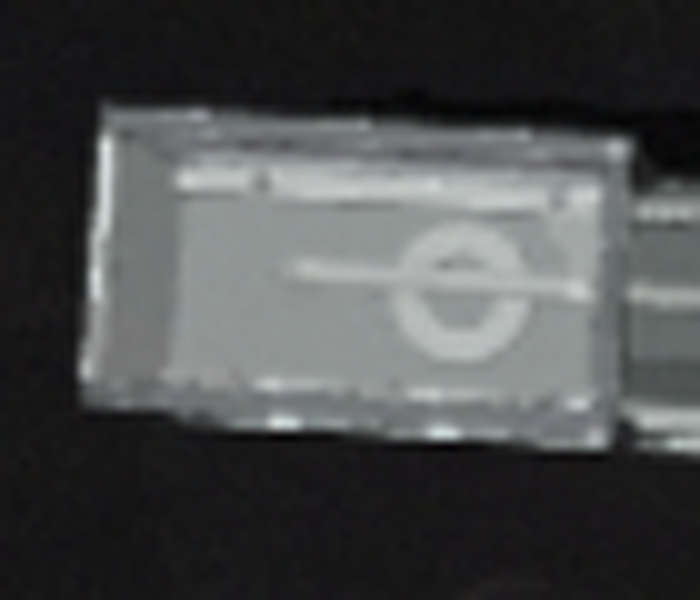

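```bash
cat >> h.py <<'E'
def fx(n=6,dtm=.02):
    a=[]
    for _ in range(n):
        s=manip.read_state(); a.append(s['wrist_force']); manip.wait(dtm)
    a=np.mean(a,0); return a[:2]@dt,a[:2]@nt,a[2]
E
python3 - <<'E'
from h import *
p=onz("top",230+28.85-.45,165+26.85-.45,52)[:2]; print('hook end',(p-O)@dt,(p-O)@nt)
L=3.0
print('tare',np.round(fx(),2))
for x in (88,70,45): 
    manip.move_l(tcp(x,10,L),max_speed=40); print(x,np.round(fx(),2)); st()
pic("top","t8",(230,165,340,225),7)
E
```

```text
hook end 104.81838593203967 2.462791869625845
tare [-0.08  0.51 -1.34]
88 [-0.1  -0.21 -1.5 ]
 t14.63 [557.5 -99.3  92. ] F [ 0.35  0.03 -1.63] M [-0.09  0.01  0.03] op 0.224
70 [-0.04  0.02 -1.76]
 t15.33 [ 556.7 -117.4   92. ] F [ 0.34  1.3  -1.38] M [-0.09 -0.04 -0.01] op 0.220
45 [-0.06 -0.51 -1.45]
 t16.21 [ 555.6 -142.3   92. ] F [-0.63 -0.62 -2.05] M [-0.07 -0.02  0.02] op 0.222
```

View pics/t8.png

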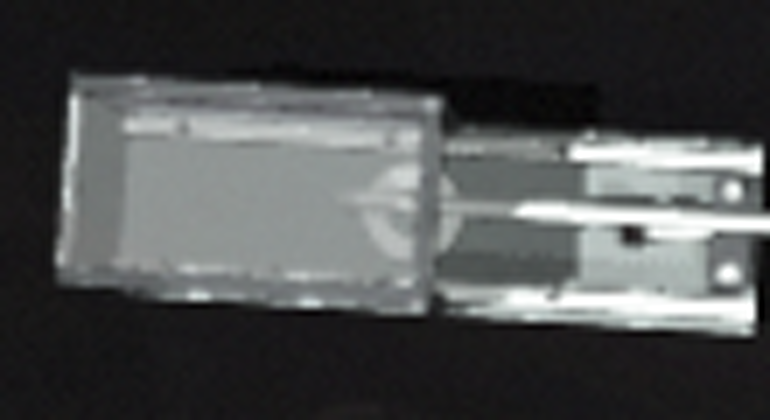

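```bash
python3 - <<'E'
from h import *
for x,L in ((20,1.5),(-5,1.5)): 
    manip.move_l(tcp(x,10,L),max_speed=40); print(x,np.round(fx(),2)); st()
pic("top","t9",(250,175,350,225),8)
E
```

```text
20 [ 0.12  0.01 -1.4 ]
 t17.13 [ 552.9 -167.2   92. ] F [-0.26  0.12 -0.6 ] M [-0.07  0.01  0.01] op 0.227
-5 [-0.02  0.3  -1.  ]
 t18.01 [ 551.7 -192.2   92. ] F [ 0.02  0.24 -1.46] M [-0.08  0.02  0.04] op 0.225
```

View pics/t9.png

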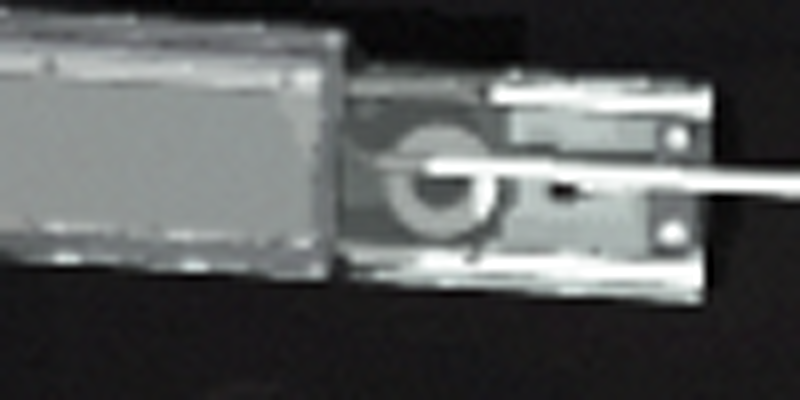

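```bash
python3 - <<'E'
from h import *
L=-2.5
manip.move_l(tcp(1,10,1.5),max_speed=30)
manip.move_l(tcp(1,10,L),max_speed=30)
manip.move_l(tcp(-10,10,L),max_speed=30)
manip.wait(.2); print(np.round(fx(),2)); 
base=fx(10)[0]; x=-10; log=[]
while x>-42:
    x-=1.0; manip.move_l(tcp(x,10,L),max_speed=25); f=fx(3,.02)[0]-base; log.append((x,round(f,2)))
    if f>2.0: break
print(log); s=st(); print('act x',(s['tcp_pos'][:2]-O)@dt+320)
pic("top","t10",(250,175,350,225),8)
E
```

```text
[-0.27  0.14 -1.1 ]
[(-11.0, np.float64(0.15)), (-12.0, np.float64(0.81)), (-13.0, np.float64(0.0)), (-14.0, np.float64(0.21)), (-15.0, np.float64(0.45)), (-16.0, np.float64(0.56)), (-17.0, np.float64(0.57)), (-18.0, np.float64(0.16)), (-19.0, np.float64(0.54)), (-20.0, np.float64(0.31)), (-21.0, np.float64(0.43)), (-22.0, np.float64(0.23)), (-23.0, np.float64(0.27)), (-24.0, np.float64(0.26)), (-25.0, np.float64(-0.05)), (-26.0, np.float64(1.12)), (-27.0, np.float64(2.65))]
 t24.77 [ 546.5 -213.6   91.8] F [-0.84  2.98 -1.28] M [0.41 0.01 0.06] op 0.223
act x -26.621010115733327
```

View pics/t10.png

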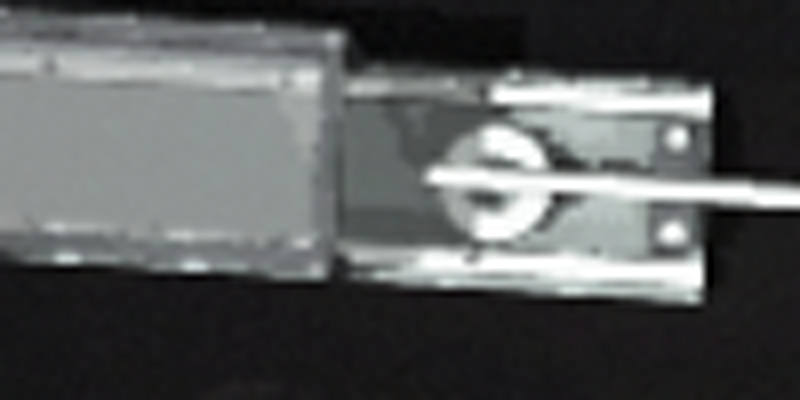

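```bash
python3 - <<'E'
from h import *
L=-2.5; base=-0.1; x=-27.0; log=[]
while x>-36:
    f=fx(4,.02)[0]-base; log.append((round(x,2),round(f,2)))
    if f>9.6: break
    x-=min(.8,max(.15,(10.2-f)*.3)); manip.move_l(tcp(x,10,L),max_speed=15)
print(log); t0=manip.read_state()['t']; a=[]
while manip.read_state()['t']-t0<1.2:
    a.append((manip.read_state()['wrist_force'][:2]@dt)-base); manip.wait(.04)
print('hold mean %.2f min %.2f max %.2f'%(np.mean(a),min(a),max(a))); st()
pic("top","t11",(250,175,350,225),8)
open('x.txt','w').write(str(x))
E
```

```text
[(-27.0, np.float64(4.12)), (-27.8, np.float64(5.05)), (-28.6, np.float64(5.78)), (-29.4, np.float64(6.95)), (-30.2, np.float64(7.88)), (np.float64(-30.9), np.float64(8.25)), (np.float64(-31.48), np.float64(8.87)), (np.float64(-31.88), np.float64(9.82))]
hold mean 9.70 min 9.02 max 10.58
 t28.32 [ 545.6 -216.7   91.4] F [ 0.04  9.77 -1.8 ] M [1.26 0.01 0.14] op 0.220
```

View pics/t11.png

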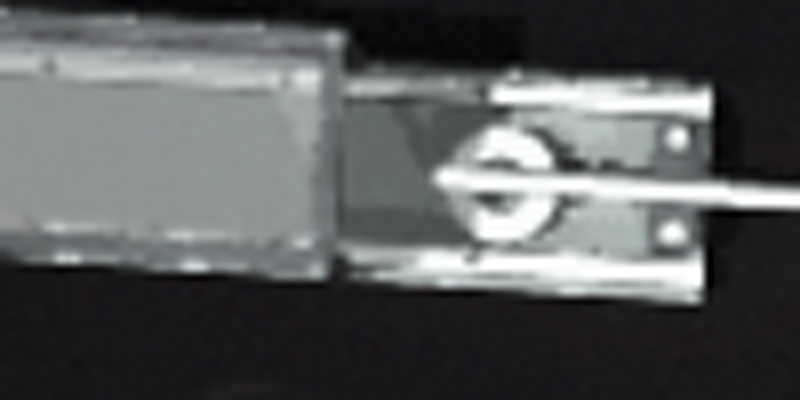

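```bash
python3 - <<'E'
from h import *
L=-2.5
manip.move_l(tcp(-25,10,L),max_speed=12); print(np.round(fx(),2))
manip.move_l(tcp(-16,10,L),max_speed=20); manip.wait(.1); print(np.round(fx(),2)); st()
pic("top","t12",(250,175,350,225),8)
E
```

```text
[ 0.51 -0.19 -1.17]
[ 0.23  0.15 -1.24]
 t29.99 [ 547.2 -203.1   92. ] F [ 0.05  0.16 -1.71] M [-0.08 -0.    0.03] op 0.223
```

View pics/t12.png

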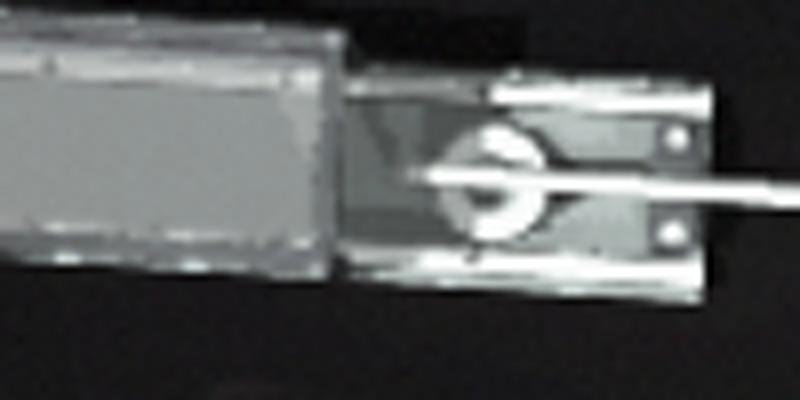

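```bash
python3 - <<'E'
from h import *
L=-2.5; d0=np.array([-.2452,.9694]); o=next(ori(d0))
manip.move_l(tcp(-16,40,L),max_speed=50)
manip.move_l(tcp(-20,135,L),max_speed=110)
manip.move_l([430,-200,217],max_speed=140)
manip.move_l([427.5,-133,170],o,max_speed=110)
manip.move_l([427.5,-133,95],max_speed=100); manip.wait(.2); st()
pic("top","t13",(230,165,410,285),4.4)
pic("side","s13",(200,100,420,280),3.5)
E
```

```text
t34.78 [ 427.9 -133.2   95.6] F [-0.59 -0.64 -1.18] M [-0.05 -0.02  0.03] op 0.225
```

View pics/t13.png

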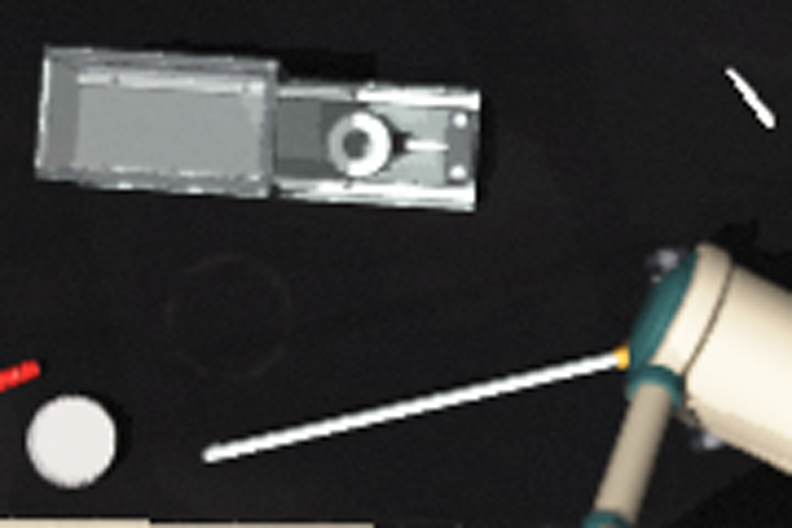

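View pics/s13.png

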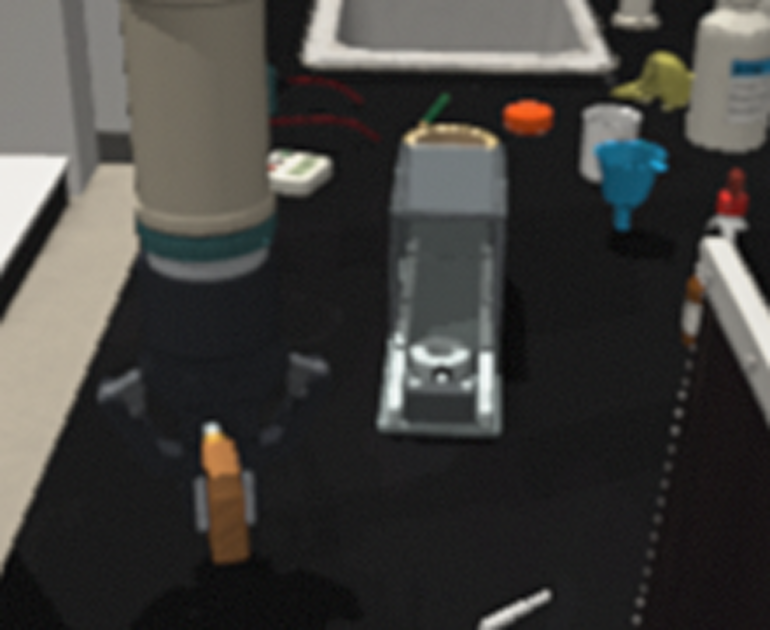

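```bash
python3 - <<'E'
from h import *
z=95; 
manip.move_l([427.5,-133,86],max_speed=50); b=fx(5)[2]; z=86
while z>79:
    z-=.6; manip.move_l([427.5,-133,z],max_speed=25); f=fx(3)[2]; print(round(z,1),round(f-b,2),end=' ')
    if f-b>2: break
manip.wait(.1); st('touch'); manip.open_gripper(); manip.wait(.2); st('open')
manip.move_l([427.5,-133,200],max_speed=100); 
pic("side","s14",(200,100,420,280),3.5)
manip.move_pose([300,-300,260],next(ori(np.array([-.2452,.9694])))); manip.wait(.3); st()
pic("top","t14",(230,165,410,285),4.4)
E
```

```text
85.4 0.36 84.8 -0.02 84.2 0.56 83.6 0.15 83.0 0.15 82.4 -0.04 81.8 6.53 touch t37.50 [ 427.5 -133.    82.3] F [-0.53  0.5   5.08] M [ 0.11  0.18 -0.  ] op 0.225
open t38.36 [ 427.5 -133.    81.8] F [-0.14  0.89 -0.15] M [ 0.01 -0.04  0.02] op 1.003
 t40.92 [ 300.6 -299.2  259.7] F [-0.06  0.41 -0.43] M [-0.   -0.03  0.01] op 0.998
```

View pics/t14.png

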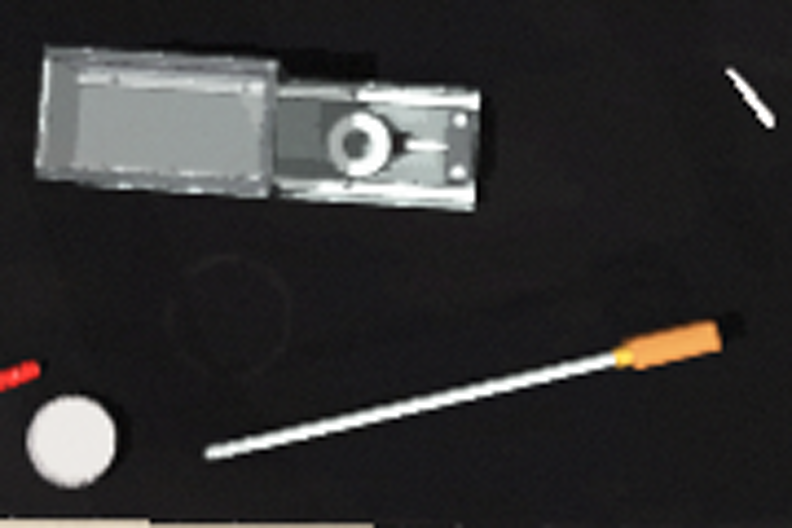

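View pics/s14.png

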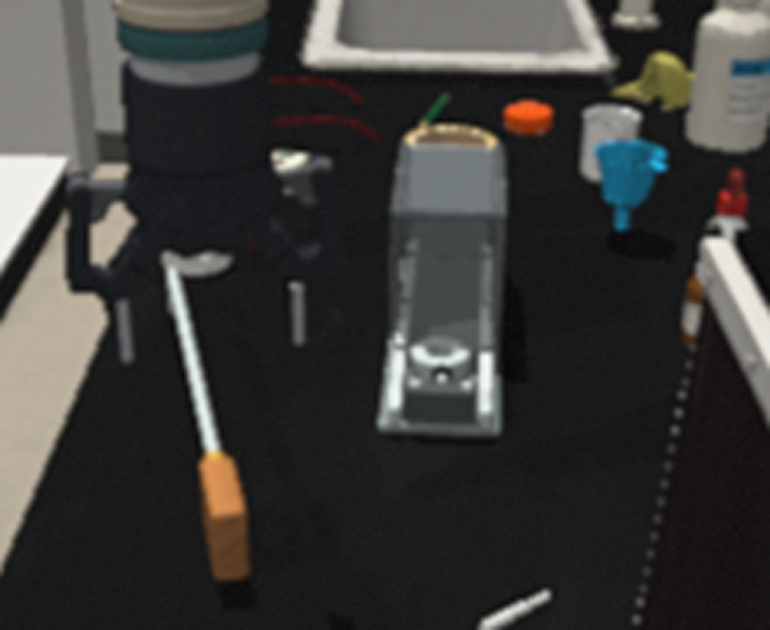

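The rod stands back where it started (top crop: handle at 670,345, hook at 210,453). The collar sits in the open at the buffer (357,143), and the dish has not moved.

```bash
python3 -c "
from rig import manip
print(manip.hand_in())"
```

```text
the job is handed in; nothing more can be done
None
```

The collar is out from behind the guard and resting at the buffer. The rod stands back on the bench in its original spot, and the job was handed in at about 41 s of the 64 s allowed.

- **Pull:** The buffer was felt with the hook about 26 mm on the open side of the guard's mouth. I built the pull up in small steps and held it for 1.2 s, averaging 9.7 N. The highest reading was 10.6 N, well under 22 N.
- **Release:** I eased the hook back off the collar by about 9 mm, then lifted it straight up. The pictures from before and after the lift show the collar in the same place.
- **Rod and bystanders:** The last pictures show the rod standing on its handle and hook, well clear of the track. The dish and everything else visible in those pictures is where it was. The last pictures were close crops, so I did not compare all of the bench.

**What disagreed or went less cleanly:**
- The two cameras differed by about 5 mm on the track's sideways position, so I corrected the hook's path against the top view.
- Partway out, the hook was about 5 mm off-centre and had pushed the collar towards one rail. I backed off, re-centred the hook and carried on.
- The side camera was blocked by the arm while the rod was in the guard. That the rod did not touch the guard or track there rests on the top view and the force readings, which showed no contact.

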